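# Index the cap table by one full turn of the hand wheel

## Task

Bring the next masking cap round on the indexing table: with the fingertips, push the steel hand wheel round by its upright black handle, clockwise seen from above (the way of the white arrow), through exactly one full turn, so that the handle stops at the red mark where it began. Push with the fingers on one side of the handle; do not grip it, do not run on well past the mark, touch none of the caps on the table, and leave the cup, air cap and bung beside it undisturbed.

Things in the scene. Friction and masses are not known exactly. Their poses are not given: they have to be found in the camera images.
- wheel (a joint): turning angle of the hand wheel, rad: 0 at the start (handle at the red mark), growing clockwise seen from above, 6.283 after one full turn. Free to turn both ways with no stop or detent; a friction of 0.12 N m (2.4 N at the handle) and light damping make it stand wherever it is left.
- handle_mid (a point): middle of the wheel's upright handle, a plain black round grip 18 mm in diameter and 50 mm tall (82 to 132 mm above the worktop) standing on the rim, its axis 50 mm from the wheel's axis; it does not spin on its own. This point moves with the wheel, 107 mm above the worktop.
- hub (a point): on the wheel's upright axis, 84 mm above the worktop, at the top of the 30 mm hub; fixed in an episode. The wheel is level, of steel with three spokes; rim 112 mm over all, 12 mm thick, its top 82 mm above the worktop
- mark (a point): where the handle's middle stands at the start and after exactly one turn (50 mm from the axis, 107 mm above the worktop). Just outside it a red bar, 14 x 9 mm, lies on the black dial collar (144 mm across, top at 56 mm) under the wheel; a white arrow leads from it clockwise. Its direction from the hub varies all round
- drive: blue and grey indexing drive under the wheel, fixed; origin on the worktop under the wheel's axis; its own +x axis points from the wheel to the indexing table. Base 128 mm wide. Keep clear of the fixed spindles: 310 mm tall, 50 mm thick at x 0.48 y -0.17 and x 0.51 y 0.05; to 500 mm with handles at x 0.54 y 0.25 and x 0.67 y -0.58
- table (a joint): turning angle of the indexing table, rad, counterclockwise; geared to the wheel at a quarter of its angle, so one turn of the wheel advances it one station (1.571)
- mixing_cup: pale mixing cup, red inside, standing loose on the worktop, 56 mm across, 61 mm tall, bystander; origin at the centre of its underside
- air_cap: small grey metal spray air cap standing loose, 32 mm across, 18 mm tall, bystander; origin at the centre of its underside
- rubber_bung: black rubber bung standing loose, 24 mm across, 25 mm tall, bystander; origin at the centre of its underside
- handle: the black handle itself, origin at its foot on top of the rim, 25 mm below handle_mid
- handle_outer: part of the handle: the side away from the wheel's axis, over its whole height; origin at the middle of the handle's foot
- handle_inner: part of the handle: the side towards the wheel's axis, over its whole height; origin at the middle of the handle's foot
- handle_trailing: part of the handle: the side to push on for a clockwise turn, over its whole height; origin at the middle of the handle's foot
- handle_leading: part of the handle: the side that goes ahead in a clockwise turn, over its whole height; origin at the middle of the handle's foot
- station_cap_0: one of four pale blue masking caps, 46 x 46 x 37 mm, fixed to the round aluminium indexing table (124 mm across, axis 150 mm from the wheel's); tops 81 mm above the worktop; origin at the centre of its underside, 37 mm from the table's axis
- station_cap_1: one of four pale blue masking caps, 46 x 46 x 37 mm, fixed to the round aluminium indexing table (124 mm across, axis 150 mm from the wheel's); tops 81 mm above the worktop; origin at the centre of its underside, 37 mm from the table's axis
- station_cap_2: one of four pale blue masking caps, 46 x 46 x 37 mm, fixed to the round aluminium indexing table (124 mm across, axis 150 mm from the wheel's); tops 81 mm above the worktop; origin at the centre of its underside, 37 mm from the table's axis
- station_cap_3: one of four pale blue masking caps, 46 x 46 x 37 mm, fixed to the round aluminium indexing table (124 mm across, axis 150 mm from the wheel's); tops 81 mm above the worktop; origin at the centre of its underside, 37 mm from the table's axis

How it is judged:
On the way:
1. the wheel is on its way round, about half a turn, with the fingers pushing on its handle (value of joint wheel between 2.2 and 4.1 rad and contact force between handle and the fingers above 0.5 N), for 0.1 s.
At the end, for the whole second after the job is handed in: the wheel has turned exactly once clockwise, 6.283 rad within 0.2 rad (the handle's middle within 10 mm of the mark), and stands still (value of joint wheel between 6.0832 and 6.4832 rad and distance between handle_mid and mark below 0.0105 m and velocity of joint wheel between -0.05 and 0.05 rad/s); the robot touches nothing.
It fails at once if the handle was gripped (fingers pressing on opposite sides of it at once) (contact force between each of handle_outer, handle_inner and the fingers above 3 N or contact force between each of handle_trailing, handle_leading and the fingers above 3 N).
It fails at once if the wheel was turned backwards from the mark by more than 0.35 rad (value of joint wheel below -0.35 rad).
It fails at once if the wheel was run past the full turn by more than 0.5 rad (value of joint wheel above 6.7832 rad).
It fails at once if the cup, air cap or bung was moved by more than 20 mm, or the cup or bung tipped (distance of any of mixing_cup, air_cap, rubber_bung from where it was at the start of the episode above 0.02 m or angle between any of mixing_cup, rubber_bung's own z axis and vertical above 0.5 rad).
It fails at once if a cap on the indexing table was touched (contact force between any of station_cap_0, station_cap_1, station_cap_2, station_cap_3 and the fingers above 2 N or contact force between any of station_cap_0, station_cap_1, station_cap_2, station_cap_3 and the arm above 2 N).
It also fails if it takes over 58 s, if anything falls off the work surface, if the arm or the gripper's body presses on something with over 40 N, if the wrist force passes 120 N, or if a joint passes its speed limit or range.

## Robot

A 6-joint arm with a two-finger parallel gripper is mounted at the origin on a cart in front of the work surface, level with it; the furniture and walls round the work are solid. World frame = base frame: x ahead of the robot, y to its left, z up, the work surface at z = 0. Lengths are in m, angles in rad, forces in N, time in s.
With the tool pointing down it reaches from about 0.3 to 0.875 m from the base axis. Payload 6.4 kg.
Tool frame: the origin (TCP) lies midway between the tips of the shut fingers; the grasp point (between the pads) lies 19 mm behind it; z points along the fingers, y is the line along which they close (so a half turn about z gives the same grasp; the last joint's range is limited). The gripper opens to 85 mm and grips with 20 to 120 N. Pads are 22 mm wide; open, the fingers measure 114 mm over their backs; the gripper's body (76 mm by 85 mm) begins 54 mm behind the grasp point. The pads swing forward as they close: fully open they stand 13 mm farther back than shut.
Start: joints at [-1.347, 0.181, 1.607, -0, 1.354, -0.206], TCP at [0.24, -0.523, 0.231] pointing down, gripper open.
Joint ranges: [-2.99, 2.99], [-0.89, 2.07], [0.3, 2.58], [-1.14, 4.28], [0, 2.63], [-3.12, 3.12]. Speed limits (rad/s): [2.57, 2.57, 3.01, 3.14, 3.14, 3.14].

## Interface

Orientations are given as a unit quaternion [x, y, z, w].
In Python, from plant import status, imaging, robot gives the robot as it stands.
- The arm moves only by the shell command python3 -m pendant 'ROWS' [OPENING]. ROWS is a JSON object of lists of equal length, an entry for each row: "xyz": the shift along the tool's x, y, z in m, a list of three; "delta_rot": the turn, a rotation vector about the tool's x, y, z in degrees, a list of three. In form: {"xyz": [[dx, dy, dz], ...], "delta_rot": [[rx, ry, rz], ...]}. A call has exactly 10 rows; each row shifts and turns the commanded pose from where the row before left it, along the tool's axes as they then stand; what a row does not reach is not made up. A row lasts 1/10 s, in which the tool goes at most 50 mm and 8.59 degrees, less where a joint would pass 70% of its speed; a pose out of reach is approached as far as the arm can. A call with a gripper value outside its range is refused whole. OPENING is the closure in counts, from 0 (fully open) to 255 (shut), set as the call begins (- or left out, the last holds). The fingers move at their own pace and stop on an object; the grip force is fixed at half the most. Time passes only in rows, so rows that do not move let the fingers close, or fill a call up. It gives the time, the measured TCP pose, the force, the opening and the grip force at its end, in the units of the state.
- status.observe(): the state, without advancing time (a new reading comes with each control period).
- imaging.snapshot(name): name is "scene" or "top"; returns a dict with "pixels" (480x640x3 uint8, red, green, blue), "intrinsics" (3x3 intrinsics, pixels), "R" (3x3) and "t" (3): a world point X has camera coordinates R X + t. Camera axes: x right, y down, z forward; pixel columns grow to the right and rows downward; lengths in m; the calibration is good to about 2 mm. A picture is of the moment at which its call begins. There is no depth.
- robot.job_done(): hands the job in; it is judged then, once.
Trained networks look in a picture, given as the dict that the camera call returned (one of the last four; its "shot" number tells which), for a name from the list of things; names that differ only in an ending like _2 or _b are one class to them, and where a whole thing is asked for, a point or a joint stands for the part that bears it (a point fixed in the world has none). Each returns a list of dicts, best first, with "score" (0 to 1); they miss things now and then, are a little off and sometimes report something else, mostly with a low value. They report only what shows in the picture. A call takes as long as a camera call.
- imaging.regions_of(picture, thing): "region" (480x640 bool, what is visible of it) and "bbox" ([centre column, centre row, width, height] in pixels, round what is visible of it).
The state is a dict: "time_s": time; "qpos": joint angles; "qd": joint speeds; "effort": joint torques, N m; "tcp_pos": TCP position; "tool_rot": TCP orientation; "wrist_force": force on the tool from outside, world axes, zero at the start; "ft_torque": the same for the moment, N m; "grip_width": finger opening in m; "grasp_force": force on a finger pad.
Only numpy, scipy, OpenCV 4.12 (cv2) and the standard library are available. Lean on these libraries where they do the work, as an engineer would, in place of code of your own. Each camera call takes 0.05 s, during which the arm holds its last target. There are 200 camera calls.

## Working session

There is one attempt and no reset: what is moved stays moved. The work goes in short steps, Python scripts to look and compute and a shell command to move; the robot and the scene stay as the last step left them, time stands still between calls to the robot, and variables do not carry over. Pictures are saved under pics/ and viewed, at most 10 in all, crops included, and the job is handed in when it is done.

```bash
mkdir -p pics; ls
cat > look.py <<'E'
import numpy as np, cv2
from plant import status, imaging, robot
def ray(p,u,v,z):
    K=np.array(p["intrinsics"]);R=np.array(p["R"]);t=np.array(p["t"])
    d=R.T@np.linalg.solve(K,[u,v,1.]);c=-R.T@t
    return c+d*(z-c[2])/d[2]
def save(p,n): cv2.imwrite(f"pics/{n}.png",cv2.cvtColor(p["pixels"],cv2.COLOR_RGB2BGR))
E
python3 - <<'E'
from look import *
print(status.observe())
for n in("top","scene"):
    p=imaging.snapshot(n); save(p,n+"0")
    for th,z in(("drive",.06),("handle",.132),("wheel",.08),("mixing_cup",.03),("air_cap",.01),("rubber_bung",.012),("station_cap_0",.08)):
        for r in imaging.regions_of(p,th)[:4]:
            b=r["bbox"]; print(n,th,round(r["score"],2),np.round(b),np.round(ray(p,b[0],b[1],z),3))
E
```

```text
pics
{'time_s': 0.0, 'qpos': array([-1.34730329e+00,  1.81536166e-01,  1.60803588e+00, -1.98381006e-06,
        1.35379375e+00, -2.06297401e-01]), 'qd': array([-0.00086059, -0.0007674 , -0.0005404 ,  0.00095523, -0.00011788,
       -0.00233621]), 'effort': array([ 2.00165632e-03, -4.44864178e+01, -3.51335871e+01, -1.89636671e-04,
        9.02769214e-03,  4.94787443e-06]), 'tcp_pos': array([ 0.23948007, -0.52213559,  0.23037343]), 'tool_rot': array([ 9.76998314e-01,  2.13245183e-01, -8.59087507e-06, -8.86527194e-04]), 'wrist_force': array([0.83272859, 0.35000437, 0.0145778 ]), 'ft_torque': array([-0.0253351 , -0.03505463, -0.03916782]), 'grasp_force': 0.0, 'grip_width': 0.08525637924388683}
top drive 0.59 [313. 208.  87. 105.] [ 0.638 -0.283  0.06 ]
top handle 0.69 [361. 306.  14.  13.] [ 0.481 -0.357  0.132]
top wheel 0.61 [350. 276.  73.  77.] [ 0.528 -0.343  0.08 ]
top air_cap 0.73 [251. 192.  19.  20.] [ 0.674 -0.175  0.01 ]
top air_cap 0.68 [320. 213.  22.  25.] [ 0.64  -0.294  0.01 ]
top rubber_bung 0.73 [240. 221.  15.  13.] [ 0.622 -0.159  0.012]
top station_cap_0 0.82 [320. 2
[... 397 characters left out ...]
 [ 0.512 -0.356  0.08 ]
scene wheel 0.21 [338. 276.  81.  53.] [ 0.498 -0.365  0.08 ]
scene mixing_cup 0.77 [406. 282.  25.  43.] [ 0.625 -0.445  0.03 ]
scene air_cap 0.31 [283. 255.   5.  10.] [ 0.637 -0.156  0.01 ]
scene rubber_bung 0.65 [284. 259.  10.  13.] [ 0.619 -0.172  0.012]
scene rubber_bung 0.62 [342. 272.  52.  36.] [ 0.631 -0.308  0.012]
scene rubber_bung 0.32 [403. 282.  25.  42.] [ 0.652 -0.432  0.012]
scene station_cap_0 0.73 [339. 233.  17.  16.] [ 0.663 -0.281  0.08 ]
scene station_cap_0 0.61 [354. 243.  23.  22.] [ 0.634 -0.33   0.08 ]
scene station_cap_0 0.57 [325. 242.  11.  20.] [ 0.609 -0.278  0.08 ]
scene station_cap_0 0.56 [338. 248.  24.  16.] [ 0.599 -0.313  0.08 ]
```

Run:
```python
import cv2
a=cv2.imread("pics/top0.png")[110:350,180:500]; cv2.imwrite("pics/top0c.png",cv2.resize(a,None,fx=2.5,fy=2.5,interpolation=cv2.INTER_CUBIC))
a=cv2.imread("pics/scene0.png")
cv2.imwrite("pics/scene0c.png",cv2.resize(a[150:390,180:500],None,fx=2.5,fy=2.5,interpolation=cv2.INTER_CUBIC))
```

```text
(no output)
```

View pics/top0c.png

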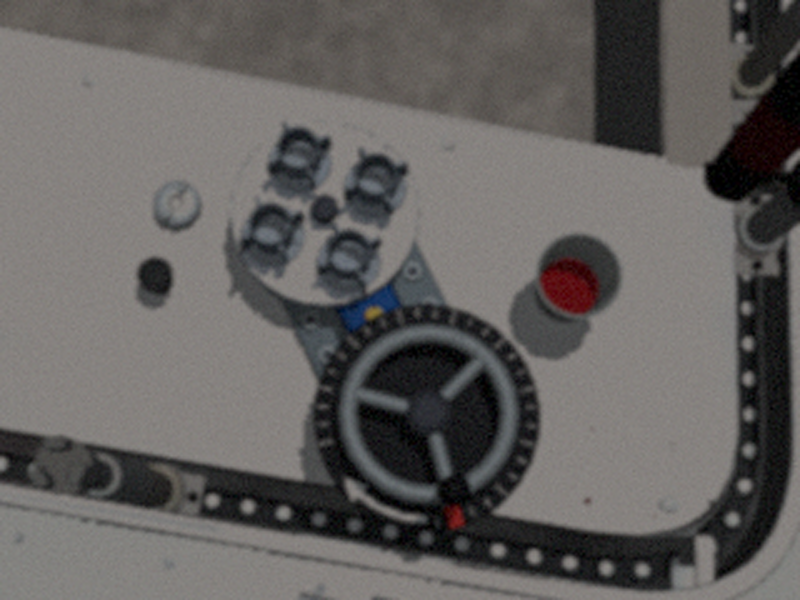

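View pics/scene0c.png

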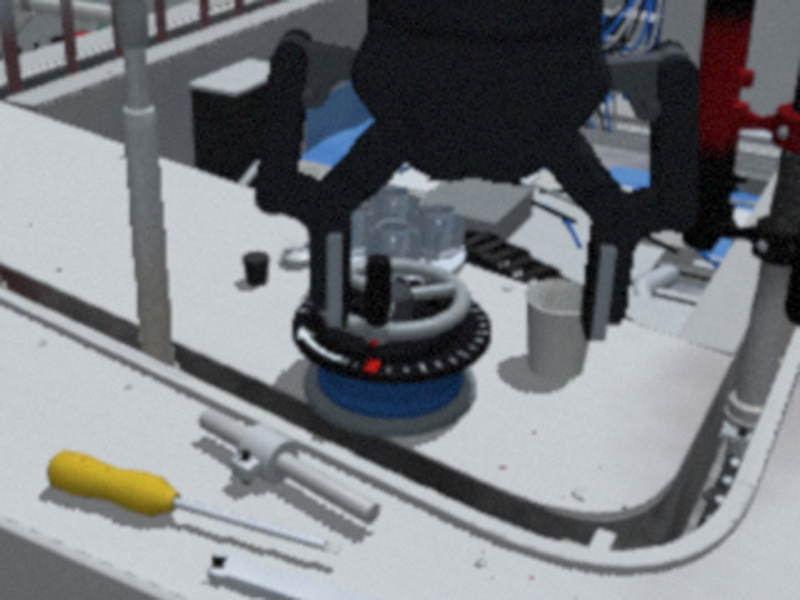

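The top view shows the hub at crop (429,413), i.e. pixel (351.5,275), with the handle at about (361,306) and the red bar just outside it at (362,317). The arrow leads clockwise (to the left, +y). The table and caps are up and to the left, the cup is to the right, and the bung and air cap are far left.

Run:
```python
from look import *
p=imaging.snapshot("top"); s=imaging.snapshot("scene")
print("collar c",ray(p,180+428/2.5,110+413.5/2.5,.056).round(4),"rim c",ray(p,180+429/2.5,110+414.5/2.5,.08).round(4),"hub",ray(p,180+430/2.5,110+410/2.5,.084).round(4))
for n,q in(("top",p),("scene",s)):
    h=cv2.cvtColor(q["pixels"],cv2.COLOR_RGB2HSV); m=((h[...,0]<8)|(h[...,0]>172))&(h[...,1]>140)&(h[...,2]>80)
    nn,l,st,c=cv2.connectedComponentsWithStats(m.astype(np.uint8))
    for i in range(1,nn):
        if st[i,4]>8:
            w=ray(q,*c[i],.0565)
            if abs(w[0]-.47)<.1 and abs(w[1]+.36)<.1: print(n,"red",c[i].round(1),st[i],w.round(4))
r=imaging.regions_of(p,"wheel")[0]["region"]
# dark collar fit: outline in top, contrast with bright worktop
g=cv2.cvtColor(p["pixels"],cv2.COLOR_RGB2GRAY).astype(float)
def val(w):
    c=p["R"]@w+p["t"];u=p["intrinsics"]@c;u=u[:2]/u[2]
    return cv2.getRectSubPix(g.astype(np.float32),(1,1),(float(u[0]),float(u[1])))[0,0]
best=[]
a=np.linspace(0,2*np.pi,90)
def ring(x,y,R,z): return np.array([val(np.array([x+R*np.cos(t),y+R*np.sin(t),z])) for t in a])
for x in np.arange(.505,.545,.002):
    for y in np.arange(-.36,-.32,.002):
        best.append((np.mean(ring(x,y,.050,.082)-ring(x,y,.036,.08)*.5-ring(x,y,.064,.056)*.5),x,y))
print(sorted(best)[-4:])
```

```text
collar c [ 0.5318 -0.3458  0.056 ] rim c [ 0.529  -0.3453  0.08  ] hub [ 0.5315 -0.3456  0.084 ]
top red [362.2 316.9] [360 313   6   8  31] [ 0.4675 -0.3641  0.0565]
scene red [328.6 296. ] [326 294   6   5  27] [ 0.4676 -0.3633  0.0565]
[(np.float32(58.373867), np.float64(0.531), np.float64(-0.346)), (np.float32(58.49977), np.float64(0.533), np.float64(-0.346)), (np.float32(58.857975), np.float64(0.531), np.float64(-0.344)), (np.float32(60.041622), np.float64(0.533), np.float64(-0.344))]
```

```bash
python3 -m pendant '{"xyz":[[0.0285,-0.0012,0],[0.0285,-0.0012,0],[0.0285,-0.0012,0],[0.0285,-0.0012,0],[0.0285,-0.0012,0],[0.0285,-0.0012,0],[0.0285,-0.0012,0],[0.0285,-0.0012,0],[0.0285,-0.0012,0],[0.0285,-0.0012,0]],"delta_rot":[[0,0,0],[0,0,0],[0,0,0],[0,0,0],[0,0,0],[0,0,0],[0,0,0],[0,0,0],[0,0,0],[0,0,0]]}' 255
python3 -m pendant '{"xyz":[[0,0,0],[0,0,0],[0,0,0],[0,0,0],[0,0,0],[0,0,0],[0,0,0],[0,0,0],[0,0,0],[0,0,0]],"delta_rot":[[0,0,-8.16],[0,0,-8.16],[0,0,-8.16],[0,0,-8.16],[0,0,-8.16],[0,0,-8.16],[0,0,-8.16],[0,0,-8.16],[0,0,-8.16],[0,0,-8.16]]}'
cat > st.py <<'E'
from look import *
from scipy.spatial.transform import Rotation as Ro
H=np.array([.532,-.345]); m=np.radians(196.2)
s=status.observe(); R=Ro.from_quat(s["tool_rot"]).as_matrix(); d=s["tcp_pos"][:2]-H
yaw=np.degrees(np.arctan2(R[1,0],R[0,0]))
print("t",round(s["time_s"],2),"tcp",s["tcp_pos"].round(4),"yawx",yaw.round(1),"tilt",R[2].round(3),"q",s["qpos"].round(2),"F",s["wrist_force"].round(1),"w",round(s["grip_width"],4))
print("hub->tcp r",np.hypot(*d).round(4),"ang",np.degrees(np.arctan2(d[1],d[0])).round(1),"in tool axes hub is at",(R.T@np.r_[-d,0]).round(4))
E
python3 st.py
```

```text
time_s: 1.95
tcp_pos: [0.4947, -0.3924, 0.2313]
tool_rot: [0.977, 0.213, -0.0, 0.0]
wrist_force: [-0.3, -0.0, 0.1]
grip_width: 0.0001
grasp_force: 0.0
time_s: 2.95
tcp_pos: [0.4937, -0.393, 0.2312]
tool_rot: [0.598, 0.802, 0.0, -0.0]
wrist_force: [-0.6, 0.6, 0.3]
grip_width: 0.0
grasp_force: 0.0
t 2.95 tcp [ 0.4937 -0.393   0.2312] yawx 106.6 tilt [ 0. -0. -1.] q [-0.86  0.3   1.46 -0.    1.38 -1.15] F [-0.6  0.6  0.3] w 0.0
hub->tcp r 0.0614 ang -128.6 in tool axes hub is at [0.0351 0.0504 0.    ]
```

```bash
python3 -m pendant '{"xyz":[[0,0,0.0131],[0,0,0.0131],[0,0,0.0131],[0,0,0.0131],[0,0,0.0131],[0,0,0.0131],[0,0,0.0131],[0,0,0.0131],[0,0,0.0131],[0,0,0.0131]],"delta_rot":[[0,0,0],[0,0,0],[0,0,0],[0,0,0],[0,0,0],[0,0,0],[0,0,0],[0,0,0],[0,0,0],[0,0,0]]}'
python3 -m pendant '{"xyz":[[0.002,0,0],[0.002,0,0],[0.002,0,0],[0.002,0,0],[0.002,0,0],[0.002,0,0],[0,0,0],[0,0,0],[0,0,0],[0,0,0]],"delta_rot":[[0,0,0],[0,0,0],[0,0,0],[0,0,0],[0,0,0],[0,0,0],[0,0,0],[0,0,0],[0,0,0],[0,0,0]]}'
python3 st.py
python3 - <<'E'
from look import *
ims=[]
for n,(x,y) in(("top",(270,200)),("scene",(260,190))):
    p=imaging.snapshot(n); ims.append(cv2.resize(p["pixels"][y:y+140,x:x+140],(400,400),interpolation=cv2.INTER_CUBIC))
cv2.imwrite("pics/a1.png",cv2.cvtColor(np.hstack(ims),cv2.COLOR_RGB2BGR))
E
```

```text
time_s: 3.95
tcp_pos: [0.4937, -0.393, 0.0992]
tool_rot: [0.6, 0.8, -0.0, 0.0]
wrist_force: [-0.3, -0.0, -0.3]
grip_width: -0.0003
grasp_force: 0.0
time_s: 4.95
tcp_pos: [0.4903, -0.3816, 0.1003]
tool_rot: [0.6, 0.8, 0.0, 0.0]
wrist_force: [-0.8, 0.7, -0.6]
grip_width: 0.0002
grasp_force: 0.0
t 4.95 tcp [ 0.4903 -0.3816  0.1003] yawx 106.2 tilt [-0.  0. -1.] q [-0.85  0.42  1.58  0.    1.14 -1.14] F [-0.8  0.7 -0.6] w 0.0002
hub->tcp r 0.0555 ang -138.7 in tool axes hub is at [0.0235 0.0502 0.    ]
```

View pics/a1.png

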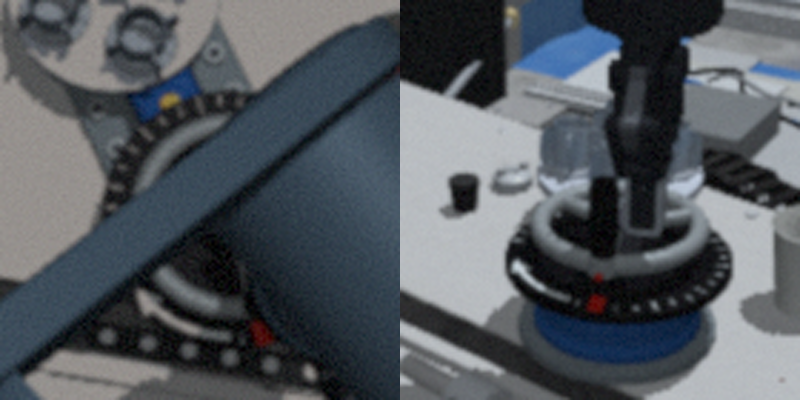

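The scene view shows the shut fingers at (645,200), just right (trailing side) of the untouched handle at (603,215). The handle is still at the red mark. Starting the push.

```bash
python3 -m pendant '{"xyz":[[0.0035,0,0],[0.0053,-0.0018,0],[0.0053,-0.0018,0],[0.0053,-0.0018,0],[0.0053,-0.0018,0],[0.0053,-0.0018,0],[0.0053,-0.0018,0],[0.0053,-0.0018,0],[0.0053,-0.0018,0],[0.0053,-0.0018,0]],"delta_rot":[[0,0,0],[0,0,6],[0,0,6],[0,0,6],[0,0,6],[0,0,6],[0,0,6],[0,0,6],[0,0,6],[0,0,6]]}'
python3 st.py
python3 - <<'E'
from look import *
p=imaging.snapshot("scene"); a=p["pixels"][190:330,260:400]
for r in imaging.regions_of(p,"handle")[:2]: print(r["score"],r["bbox"])
cv2.imwrite("pics/a2.png",cv2.cvtColor(cv2.resize(a,(500,500),interpolation=cv2.INTER_CUBIC),cv2.COLOR_RGB2BGR))
E
```

```text
time_s: 6.05
tcp_pos: [0.4799, -0.3313, 0.1004]
tool_rot: [0.899, 0.438, -0.0, 0.001]
wrist_force: [0.2, -4.6, -0.7]
grip_width: 0.0002
grasp_force: 1.9
t 6.05 tcp [ 0.4799 -0.3313  0.1004] yawx 52.0 tilt [-0.002  0.001 -1.   ] q [-0.81  0.35  1.69 -0.    1.11 -0.14] F [ 0.2 -4.6 -0.7] w 0.0002
hub->tcp r 0.0539 ang 165.3 in tool axes hub is at [0.0213 0.0495 0.    ]
```

View pics/a2.png

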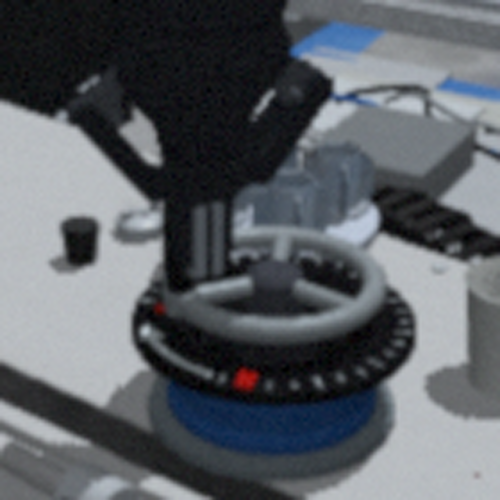

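The wheel has turned about 54°. The fingers are on the trailing side at (205,240), and the rim's red pointer at (160,308) is moving clockwise. The push force is about 4.6 N, so I'll carry on.

```bash
python3 -m pendant '{"xyz":[[0.0053,-0.0018,0],[0.0053,-0.0018,0],[0.0053,-0.0018,0],[0.0053,-0.0018,0],[0.0053,-0.0018,0],[0.0053,-0.0018,0],[0.0053,-0.0018,0],[0.0053,-0.0018,0],[0.0053,-0.0018,0],[0.0053,-0.0018,0]],"delta_rot":[[0,0,6],[0,0,6],[0,0,6],[0,0,6],[0,0,6],[0,0,6],[0,0,6],[0,0,6],[0,0,6],[0,0,6]]}'
python3 st.py
```

```text
time_s: 7.15
tcp_pos: [0.5178, -0.2936, 0.1001]
tool_rot: [0.998, -0.068, -0.001, 0.0]
wrist_force: [-3.0, -1.3, 0.1]
grip_width: 0.0001
grasp_force: 1.8
t 7.15 tcp [ 0.5178 -0.2936  0.1001] yawx -7.8 tilt [-0.002  0.    -1.   ] q [-0.71  0.37  1.65 -0.    1.12  0.99] F [-3.  -1.3  0.1] w 0.0001
hub->tcp r 0.0533 ang 105.5 in tool axes hub is at [ 0.0211  0.049  -0.    ]
```

```bash
python3 -m pendant '{"xyz":[[0.0053,-0.0018,0],[0.0053,-0.0018,0],[0.0053,-0.0018,0],[0.0053,-0.0018,0],[0.0053,-0.0018,0],[0.0053,-0.0018,0],[0.0053,-0.0018,0],[0.0053,-0.0018,0],[0.0053,-0.0018,0],[0.0053,-0.0018,0]],"delta_rot":[[0,0,6],[0,0,6],[0,0,6],[0,0,6],[0,0,6],[0,0,6],[0,0,6],[0,0,6],[0,0,6],[0,0,6]]}'
python3 st.py
```

```text
time_s: 8.15
tcp_pos: [0.5691, -0.3071, 0.0997]
tool_rot: [0.83, -0.558, -0.002, -0.0]
wrist_force: [-3.4, 2.2, 1.8]
grip_width: -0.0
grasp_force: 1.8
t 8.15 tcp [ 0.5691 -0.3071  0.0997] yawx -67.8 tilt [-0.003  0.002 -1.   ] q [-0.68  0.47  1.51  0.    1.16  2.08] F [-3.4  2.2  1.8] w -0.0
hub->tcp r 0.053 ang 45.6 in tool axes hub is at [0.0211 0.0487 0.    ]
```

Half a turn is done. Now back off, lift, rotate the tool 180° back, and continue with the opposite face.

```bash
python3 -m pendant '{"xyz":[[-0.005,0,0],[-0.005,0,0],[-0.005,0,0],[0,0,-0.015],[0,0,-0.015],[0,0,-0.015],[0,0,0],[0,0,0],[0,0,0],[0,0,0]],"delta_rot":[[0,0,0],[0,0,0],[0,0,0],[0,0,0],[0,0,0],[0,0,0],[0,0,-8],[0,0,-8],[0,0,-8],[0,0,-8]]}'
python3 -m pendant '{"xyz":[[0,0,0],[0,0,0],[0,0,0],[0,0,0],[0,0,0],[0,0,0],[0,0,0],[0,0,0],[0,0,0],[0,0,0]],"delta_rot":[[0,0,-8],[0,0,-8],[0,0,-8],[0,0,-8],[0,0,-8],[0,0,-8],[0,0,-8],[0,0,-8],[0,0,-8],[0,0,-8]]}'
python3 -m pendant '{"xyz":[[0,0,0],[0,0,0],[0,0,0],[0,0,0],[0,0,0],[0,0,0],[0,0,0],[0,0,0],[0,0,0],[0,0,0]],"delta_rot":[[0,0,-8.5],[0,0,-8.5],[0,0,-8.5],[0,0,-8.5],[0,0,-8.5],[0,0,-8.5],[0,0,-8.5],[0,0,-8.5],[0,0,0],[0,0,0]]}'
python3 st.py
python3 - <<'E'
from look import *
p=imaging.snapshot("scene"); a=p["pixels"][190:330,260:400]
for r in imaging.regions_of(p,"handle")[:2]: print(r["score"],r["bbox"])
cv2.imwrite("pics/a3.png",cv2.cvtColor(cv2.resize(a,(500,500),interpolation=cv2.INTER_CUBIC),cv2.COLOR_RGB2BGR))
E
```

```text
time_s: 9.15
tcp_pos: [0.565, -0.2949, 0.1474]
tool_rot: [0.953, -0.304, 0.001, 0.0]
wrist_force: [0.1, -0.4, -0.3]
grip_width: -0.0001
grasp_force: 0.0
time_s: 10.15
tcp_pos: [0.5649, -0.2949, 0.1473]
tool_rot: [0.925, 0.379, 0.001, 0.001]
wrist_force: [-0.6, -0.8, 0.4]
grip_width: -0.0
grasp_force: 0.0
time_s: 11.15
tcp_pos: [0.5647, -0.2947, 0.1466]
tool_rot: [0.559, 0.829, -0.0, 0.001]
wrist_force: [-0.7, -0.3, 0.7]
grip_width: 0.0002
grasp_force: 0.0
t 11.15 tcp [ 0.5647 -0.2947  0.1466] yawx 112.0 tilt [-0.001  0.001 -1.   ] q [-0.67  0.4   1.52  0.    1.23 -1.05] F [-0.7 -0.3  0.7] w 0.0002
hub->tcp r 0.0601 ang 57.0 in tool axes hub is at [-0.0344 -0.0492  0.    ]
0.81 [341.1, 242.0, 9.1, 30.4]
```

View pics/a3.png

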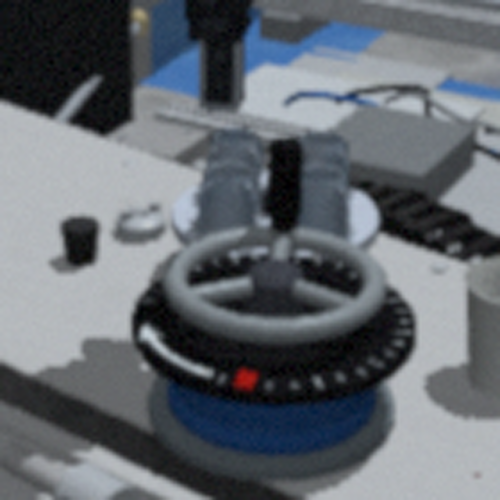

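The handle is now at (285,185), on the far side between the caps, about half a turn on. The fingers are lifted clear behind it at (222,85).

```bash
cat > ang.py <<'E'
from look import *
H=np.array([.532,-.345])
p=imaging.snapshot("scene")
def px(w):
    u=p["intrinsics"]@(p["R"]@w+p["t"]); return u[:2]/u[2]
for r in imaging.regions_of(p,"handle")[:2]:
    b=r["bbox"]; rows=np.nonzero(r["region"]); 
    th=np.radians(np.arange(0,360,1))
    P=np.array([(px(np.r_[H+.05*np.array([np.cos(t),np.sin(t)]),.132])+px(np.r_[H+.05*np.array([np.cos(t),np.sin(t)]),.082]))/2 for t in th])
    e=np.hypot(*(P-b[:2]).T); i=e.argmin(); print(round(r["score"],2),np.round(b,1),"angle",i,"err px",e[i].round(1),"turned",(196.2-i)%360)
E
python3 ang.py
```

```text
0.68 [341.4 242.4   9.7  25.4] angle 19 err px 2.2 turned 177.2
```

```bash
python3 -m pendant '{"xyz":[[0,0,0.015],[0,0,0.015],[0,0,0.0165],[-0.0055,0,0],[-0.0055,0,0],[-0.0025,0,0],[-0.0053,0.0018,0],[-0.0053,0.0018,0],[-0.0053,0.0018,0],[-0.0053,0.0018,0]],"delta_rot":[[0,0,0],[0,0,0],[0,0,0],[0,0,0],[0,0,0],[0,0,0],[0,0,6],[0,0,6],[0,0,6],[0,0,6]]}'
python3 st.py
```

```text
time_s: 12.35
tcp_pos: [0.5816, -0.3251, 0.0992]
tool_rot: [0.719, 0.695, 0.001, -0.0]
wrist_force: [-0.6, 4.8, -0.4]
grip_width: 0.0002
grasp_force: 1.9
t 12.35 tcp [ 0.5816 -0.3251  0.0992] yawx 88.0 tilt [ 0.001  0.    -1.   ] q [-0.69  0.51  1.46  0.    1.18 -0.65] F [-0.6  4.8 -0.4] w 0.0002
hub->tcp r 0.0534 ang 21.9 in tool axes hub is at [-0.0217 -0.0488 -0.    ]
```

```bash
python3 -m pendant '{"xyz":[[-0.0053,0.0018,0],[-0.0053,0.0018,0],[-0.0053,0.0018,0],[-0.0053,0.0018,0],[-0.0053,0.0018,0],[-0.0053,0.0018,0],[-0.0053,0.0018,0],[-0.0053,0.0018,0],[-0.0053,0.0018,0],[-0.0053,0.0018,0]],"delta_rot":[[0,0,6],[0,0,6],[0,0,6],[0,0,6],[0,0,6],[0,0,6],[0,0,6],[0,0,6],[0,0,6],[0,0,6]]}'
python3 st.py
```

```text
time_s: 13.35
tcp_pos: [0.5737, -0.3789, 0.0999]
tool_rot: [0.97, 0.242, 0.002, 0.001]
wrist_force: [5.4, -0.3, -3.3]
grip_width: -0.0002
grasp_force: 2.4
t 13.35 tcp [ 0.5737 -0.3789  0.0999] yawx 28.0 tilt [ 0.003  0.003 -1.   ] q [-0.76  0.55  1.4   0.    1.19  0.33] F [ 5.4 -0.3 -3.3] w -0.0002
hub->tcp r 0.0538 ang -39.1 in tool axes hub is at [-0.0209 -0.0495 -0.0002]
```

```bash
python3 -m pendant '{"xyz":[[-0.0053,0.0018,0],[-0.0053,0.0018,0],[-0.0053,0.0018,0],[-0.0053,0.0018,0],[-0.0053,0.0018,0],[-0.0053,0.0018,0],[-0.0053,0.0018,0],[-0.0053,0.0018,0],[-0.0053,0.0018,0],[0,0,0]],"delta_rot":[[0,0,6],[0,0,6],[0,0,6],[0,0,6],[0,0,6],[0,0,6],[0,0,6],[0,0,6],[0,0,6],[0,0,0]]}'
python3 st.py; python3 ang.py
```

```text
time_s: 14.35
tcp_pos: [0.5278, -0.3991, 0.1004]
tool_rot: [0.975, -0.224, 0.002, 0.001]
wrist_force: [0.9, -2.1, 1.0]
grip_width: 0.0004
grasp_force: 1.0
t 14.35 tcp [ 0.5278 -0.3991  0.1004] yawx -25.9 tilt [ 0.004  0.002 -1.   ] q [-0.83  0.5   1.47 -0.    1.17  1.2 ] F [ 0.9 -2.1  1. ] w 0.0004
hub->tcp r 0.0543 ang -94.4 in tool axes hub is at [-0.0199 -0.0505 -0.0002]
0.82 [355.4 264.2   8.5  30.7] angle 243 err px 1.6 turned 313.2
```

```bash
python3 -m pendant '{"xyz":[[-0.0053,0.0018,0],[-0.0053,0.0018,0],[-0.0053,0.0018,0],[-0.0053,0.0018,0],[-0.0053,0.0018,0],[-0.0053,0.0018,0],[-0.0053,0.0018,0],[-0.0026,0.0009,0],[0,0,0],[0,0,0]],"delta_rot":[[0,0,6],[0,0,6],[0,0,6],[0,0,6],[0,0,6],[0,0,6],[0,0,6],[0,0,3],[0,0,0],[0,0,0]]}'
python3 st.py; python3 ang.py
python3 - <<'E'
from look import *
p=imaging.snapshot("scene"); a=p["pixels"][190:330,260:400]
cv2.imwrite("pics/a4.png",cv2.cvtColor(cv2.resize(a,(500,500),interpolation=cv2.INTER_CUBIC),cv2.COLOR_RGB2BGR))
E
```

```text
time_s: 15.45
tcp_pos: [0.491, -0.3794, 0.0993]
tool_rot: [0.816, -0.578, 0.0, 0.0]
wrist_force: [0.2, -3.1, 1.9]
grip_width: 0.0
grasp_force: 1.3
t 15.45 tcp [ 0.491  -0.3794  0.0993] yawx -70.6 tilt [ 0.001 -0.    -1.   ] q [-0.85  0.42  1.59 -0.    1.13  1.95] F [ 0.2 -3.1  1.9] w 0.0
hub->tcp r 0.0535 ang -140.0 in tool axes hub is at [-0.0189 -0.0501 -0.    ]
0.71 [332.4 268.1  10.5  34. ] angle 199 err px 3.6 turned 357.2
```

View pics/a4.png

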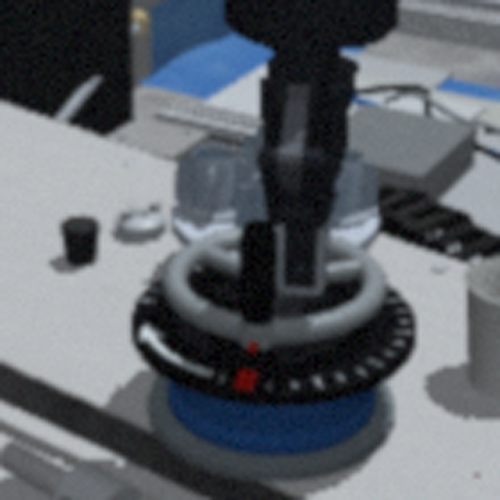

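The fingers are right of the handle at (300,240). The rim pointer at (252,347) is about 2 px, or 3°, short of the red bar at (245,380). I'll push 3° more, then back off.

```bash
python3 -m pendant '{"xyz":[[-0.0013,0.0005,0],[-0.0013,0.0005,0],[0,0,0],[0,0,0],[0.003,0,0],[0.006,0,0],[0.006,0,0],[0.006,0,0],[0.006,0,0],[0,0,0]],"delta_rot":[[0,0,1.5],[0,0,1.5],[0,0,0],[0,0,0],[0,0,0],[0,0,0],[0,0,0],[0,0,0],[0,0,0],[0,0,0]]}'
python3 -m pendant '{"xyz":[[0,0,-0.01],[0,0,-0.015],[0,0,-0.015],[0,0,-0.015],[0,0,-0.015],[0,0,-0.015],[0,0,-0.01],[0,0,0],[0,0,0],[0,0,0]],"delta_rot":[[0,0,0],[0,0,0],[0,0,0],[0,0,0],[0,0,0],[0,0,0],[0,0,0],[0,0,0],[0,0,0],[0,0,0]]}'
python3 st.py; python3 ang.py
python3 - <<'E'
from look import *
p=imaging.snapshot("scene"); a=p["pixels"][190:330,260:400]
q=cv2.imread("pics/scene0.png")[190:330,260:400]
cv2.imwrite("pics/a5.png",np.hstack([cv2.resize(i,(400,400),interpolation=cv2.INTER_CUBIC) for i in(q,cv2.cvtColor(a,cv2.COLOR_RGB2BGR))]))
E
```

```text
time_s: 16.6
tcp_pos: [0.4965, -0.4037, 0.0987]
tool_rot: [0.8, -0.601, 0.0, 0.0]
wrist_force: [-0.5, 0.4, 0.4]
grip_width: -0.0004
grasp_force: 0.0
time_s: 17.6
tcp_pos: [0.496, -0.4023, 0.1927]
tool_rot: [0.8, -0.6, -0.001, -0.0]
wrist_force: [0.5, 0.0, -0.3]
grip_width: 0.0
grasp_force: 0.0
t 17.6 tcp [ 0.496  -0.4023  0.1927] yawx -73.8 tilt [-0.002  0.001 -1.   ] q [-0.87  0.35  1.47  0.    1.32  1.99] F [ 0.5  0.  -0.3] w 0.0
hub->tcp r 0.0676 ang -122.2 in tool axes hub is at [-0.0449 -0.0506  0.    ]
0.68 [331.  266.4   8.6  30.5] angle 196 err px 2.1 turned 0.19999999999998863
```

View pics/a5.png

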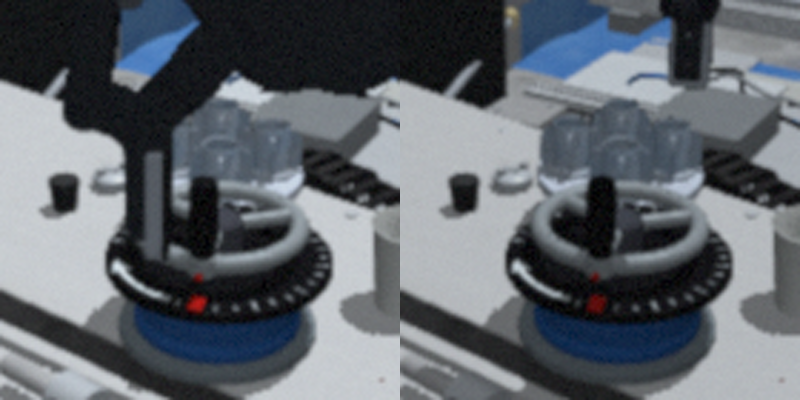

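The handle stands as it did at the start: at (603,215) on the right against (203,215) on the left, with the rim pointer over the red bar. The cup, bung and air cap haven't moved, and the fingers are clear.

```bash
python3 -c "from plant import robot; print(robot.job_done())"
```

```text
the job is handed in; nothing more can be done
None
```

I pushed the hand wheel through one full clockwise turn and handed the job in: the last picture shows the handle back at the red mark to within about 1°, the cup, air cap and bung where they were, and the robot clear, at 17.6 s; the hand-in gave no verdict.

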